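# Change the garnish rail over to quail eggs

### The job

The radishes are done and the next plate takes quail eggs, so change the garnish rail over with the fingertips: push the red lid of the radish pan down until it lies fully shut, and push the yellow lid of the egg pan up by its lip and all the way back to its stop. Only push the lids, do not pinch them, and keep all the pans seated in the rail; leave the green lid open, the blue lid shut and everything else on the counter where it stands.

Things in the scene. Friction and masses are not known exactly. Their poses are not given: they have to be found in the camera images.
- rail: fixed stainless garnish rail, 188 (front to back) x 460 x 80 mm high, holding four small steel pans side by side; origin at the centre of its underside, x axis from its front (the robot's side) to its back, y axis along its length to the left, z up
- lid_egg (a joint): hinge of the yellow flip lid on the pan of quail eggs, rad: 0 = shut flat, grows as the front edge swings up and back, about 1.57 = upright, stops at 1.88 leaning back; starts shut (0). The hinge is stiff enough that the lid stays at any angle; 1 to 2 N at the lip moves it
- hinge_egg (a point): middle of the yellow lid's hinge line, on the pan (stays put, 89 mm above the table); x axis level, from the pan's front to its back, y along the hinge. The lid is a flat 5 mm plate 104 mm wide; shut, it runs 130 mm from the hinge to the front (-x), upper face level with the hinge; a lip 56 mm wide runs on 26 mm more, bent up 15 degrees. Behind the hinge is a fixed 45 mm strip of the same colour
- lip_egg (a point): middle of the front end of the yellow lid's finger lip, on its upper face, 156 mm from the hinge line; it turns with the lid. With the lid shut it is 93 mm above the table, and the lip's last 19 mm overhang the rail's front with free space below down to the table
- pan_egg: the steel pan of quail eggs under the yellow lid, 176 x 108 x 68 mm, about 1 kg, hanging loose in its well of the rail by its rim; origin at the centre of its underside, x to the back. The pans sit 112 mm apart along the rail, in any order
- lid_radish (a joint): hinge of the red flip lid on the pan of radishes, rad: 0 = shut flat, grows as the front edge swings up and back, about 1.57 = upright, stops at 1.88 leaning back; starts standing open, 1.1 to 1.7. The hinge is stiff enough that the lid stays at any angle; 1 to 2 N at the lip moves it
- hinge_radish (a point): middle of the red lid's hinge line, on the pan (stays put, 89 mm above the table); x axis level, from the pan's front to its back, y along the hinge. The lid is a flat 5 mm plate 104 mm wide; shut, it runs 130 mm from the hinge to the front (-x), upper face level with the hinge; a lip 56 mm wide runs on 26 mm more, bent up 15 degrees. Behind the hinge is a fixed 45 mm strip of the same colour
- lip_radish (a point): middle of the front end of the red lid's finger lip, on its upper face, 156 mm from the hinge line; it turns with the lid. With the lid shut it is 93 mm above the table, and the lip's last 19 mm overhang the rail's front with free space below down to the table
- pan_radish: the steel pan of radishes under the red lid, 176 x 108 x 68 mm, about 1 kg, hanging loose in its well of the rail by its rim; origin at the centre of its underside, x to the back. The pans sit 112 mm apart along the rail, in any order
- lid_lime (a joint): hinge of the green flip lid on the pan of limes, rad: 0 = shut flat, grows as the front edge swings up and back, about 1.57 = upright, stops at 1.88 leaning back; starts open, 1.75 to 1.88. The hinge is stiff enough that the lid stays at any angle; 1 to 2 N at the lip moves it
- hinge_lime (a point): middle of the green lid's hinge line, on the pan (stays put, 89 mm above the table); x axis level, from the pan's front to its back, y along the hinge. The lid is a flat 5 mm plate 104 mm wide; shut, it runs 130 mm from the hinge to the front (-x), upper face level with the hinge; a lip 56 mm wide runs on 26 mm more, bent up 15 degrees. Behind the hinge is a fixed 45 mm strip of the same colour
- lip_lime (a point): middle of the front end of the green lid's finger lip, on its upper face, 156 mm from the hinge line; it turns with the lid. With the lid shut it is 93 mm above the table, and the lip's last 19 mm overhang the rail's front with free space below down to the table
- pan_lime: the steel pan of limes under the green lid, 176 x 108 x 68 mm, about 1 kg, hanging loose in its well of the rail by its rim; origin at the centre of its underside, x to the back. The pans sit 112 mm apart along the rail, in any order
- lid_scallop (a joint): hinge of the blue flip lid on the pan of scallops, rad: 0 = shut flat, grows as the front edge swings up and back, about 1.57 = upright, stops at 1.88 leaning back; starts shut (0). The hinge is stiff enough that the lid stays at any angle; 1 to 2 N at the lip moves it
- hinge_scallop (a point): middle of the blue lid's hinge line, on the pan (stays put, 89 mm above the table); x axis level, from the pan's front to its back, y along the hinge. The lid is a flat 5 mm plate 104 mm wide; shut, it runs 130 mm from the hinge to the front (-x), upper face level with the hinge; a lip 56 mm wide runs on 26 mm more, bent up 15 degrees. Behind the hinge is a fixed 45 mm strip of the same colour
- lip_scallop (a point): middle of the front end of the blue lid's finger lip, on its upper face, 156 mm from the hinge line; it turns with the lid. With the lid shut it is 93 mm above the table, and the lip's last 19 mm overhang the rail's front with free space below down to the table
- pan_scallop: the steel pan of scallops under the blue lid, 176 x 108 x 68 mm, about 1 kg, hanging loose in its well of the rail by its rim; origin at the centre of its underside, x to the back. The pans sit 112 mm apart along the rail, in any order
- plate: loose plate with a finished tartare, 240 mm across, 50 mm high; origin at the underside's centre; a bystander
- jar: loose glass jar of dried petals with a white lid, 72 mm across, 101 mm high; origin at the underside's centre; a bystander
- squeeze_bottle: loose white squeeze bottle with a green nozzle, 54 mm across, 190 mm high; origin at the underside's centre; a bystander
- ring_mould: loose steel ring mould standing upright, 72 mm across, 45 mm high; origin at the underside's centre; a bystander
- spoon: loose spoon, 200 mm long, 20 mm high, lying along its x axis (handle to -x); origin under its middle; a bystander
- tub: loose clear tub with an orange lid, 118 x 118 x 75 mm; origin at the underside's centre; a bystander
- sauce_bowl: loose blue bowl, 90 mm across, 38 mm high; origin at the underside's centre; a bystander

How it is judged (in metres and radians):
At the end, for the whole second after the job is handed in: Red lid shut (below 0.05 rad, lip within 8 mm of down), yellow lid at its stop (above 1.72 of 1.88 rad), green lid still open, blue lid still shut, lids at rest, pans seated within 12 mm and bystanders within 30 mm of where they started (value of joint each of lid_radish, lid_scallop below 0.05 rad and value of joint lid_egg above 1.72 rad and value of joint lid_lime above 1.6 rad and distance of each of pan_egg, pan_radish, pan_lime, pan_scallop from where it was at the start of the episode below 0.012 m and distance of each of plate, jar, squeeze_bottle, ring_mould, spoon, tub, sauce_bowl from where it was at the start of the episode below 0.03 m and velocity of joint lid_egg between -0.05 and 0.05 rad/s and velocity of joint lid_radish between -0.05 and 0.05 rad/s and velocity of joint lid_lime between -0.05 and 0.05 rad/s and velocity of joint lid_scallop between -0.05 and 0.05 rad/s); the robot touches nothing.
It fails at once if the green or the blue lid is disturbed (its lip moves more than 25 mm) (distance of any of lip_lime, lip_scallop from where it was at the start of the episode above 0.025 m).
It fails at once if a pan is lifted or dragged out of its seat (more than 15 mm) (distance of any of pan_egg, pan_radish, pan_lime, pan_scallop from where it was at the start of the episode above 0.015 m).
It fails at once if a lid is pinched: the fingers press on its upper and its lower face at once (((contact force between the fingers and lid_egg_c0 above 1.5 N or contact force between the fingers and lid_egg_c2 above 1.5 N) and (contact force between the fingers and lid_egg_c1 above 1.5 N or contact force between the fingers and lid_egg_c3 above 1.5 N)) or ((contact force between the fingers and lid_radish_c0 above 1.5 N or contact force between the fingers and lid_radish_c2 above 1.5 N) and (contact force between the fingers and lid_radish_c1 above 1.5 N or contact force between the fingers and lid_radish_c3 above 1.5 N))).
It fails at once if a bystander on the counter is moved (more than 30 mm) (distance of any of plate, jar, squeeze_bottle, ring_mould, spoon, tub, sauce_bowl from where it was at the start of the episode above 0.03 m).
It also fails if it takes over 61 s, if anything falls off the work surface, if the arm or the gripper's body presses on something with over 40 N, if the wrist force passes 120 N, or if a joint passes its speed limit or range.

### The arm

A 6-joint arm with a two-finger parallel gripper is mounted at the origin on the work surface. World frame = base frame: x ahead of the robot, y to its left, z up, the work surface at z = 0. Lengths are in m, angles in degrees, forces in N, time in s.
With the tool pointing down it reaches from about 0.3 to 0.875 m from the base axis. Payload 6.4 kg.
Tool frame: the origin (TCP) lies on the centre line of the jaws, within the pads' length; the fingertips stand 11 mm ahead of it and the grasp point (between the pads) lies 8 mm behind it (bot.tcp_to_tips is the distance from the TCP to the fingertips, in m); z points along the fingers, y is the line along which they close (so a half turn about z gives the same grasp; the last joint's range is limited). The gripper opens to 85 mm and grips with 20 to 120 N. Pads are 22 mm wide; open, the fingers measure 114 mm over their backs; the gripper's body (76 mm by 85 mm) begins 54 mm behind the grasp point. The pads swing forward as they close: fully open they stand 13 mm farther back than shut.
Start: joints at [-85.674, 10.359, 92.074, -0, 77.567, -11.82], TCP at [0.16, -0.552, 0.242] pointing down, gripper open.
Joint ranges: [-171.53, 171.53], [-51.25, 118.39], [17.06, 147.69], [-65.23, 245.23], [0, 150.52], [-178.68, 178.68]. Speed limits (degrees/s): [147.25, 147.25, 172.46, 180, 180, 180].

### API

Orientations are given as a 3x3 rotation matrix whose columns are the frame's x, y, z axes.
In Python, from workcell import bot, eyes, job, nets gives the robot as it stands.
- The arm moves only by the tool play_rows, never from a script. Its argument "targets" is one flat list of numbers, 7 for each row, row after row: the shift along the tool's x, y, z in m, then the turn, a rotation vector about the tool's x, y, z in rad, then the closure in counts, from 0 (fully open) to 255 (shut). A call has 1 to 20 rows; each row is the pose to reach, as a shift and turn from the pose commanded when the call began, along the tool's axes at that moment; what a row does not reach only later rows make up. A row lasts 1/12 s, in which the tool goes at most 41.7 mm and 7.16 degrees, less where a joint would pass 70% of its speed; a pose out of reach is approached as far as the arm can. A call with a gripper value outside its range is refused whole. The fingers move at their own pace and stop on an object; the grip force is fixed at half the most. Time passes only in rows, so rows that repeat a pose let the fingers close. It gives the time, the measured TCP pose, the force, the opening and the grip force at its end, in the units of the state.
- bot.state(): the state, without advancing time (a new reading comes with each control period).
- eyes.capture(name): name is "side" or "top" or "wrist"; returns a dict with "pixels" (384x512x3 uint8, blue, green, red), "intrinsics" (3x3 intrinsics, pixels), "cam_to_world" (4x4, takes a point from camera to world coordinates). Camera axes: x right, y down, z forward; pixel columns grow to the right and rows downward; lengths in m; the calibration is good to about 2 mm. A picture is of the moment at which its call begins. There is no depth.
- job.hand_in(): hands the job in; it is judged then, once.
Trained networks look in the newest picture that a camera, given by its name, has taken for a name from the list of things; names that differ only in an ending like _2 or _b are one class to them, and where a whole thing is asked for, a point or a joint stands for the part that bears it (a point fixed in the world has none). Each returns a list of dicts, best first, with "conf" (0 to 1); they miss things now and then, are a little off and sometimes report something else, mostly with a low value. They report only what shows in the picture. A call takes as long as a camera call.
- nets.spot_in(name, camera): "position" ([column, row] as shares, 0 to 1, of the picture: columns of its width, rows of its height, amid what is visible of it).
The state is a dict: "time_s": time; "joint_positions": joint angles; "qvel": joint speeds; "joint_efforts": joint torques, N m; "position": TCP position; "eef_rot": TCP orientation; "contact_force": force on the tool from outside, world axes, zero at the start; "wrist_torque": the same for the moment, N m; "width": finger opening in m; "gripper_force": force on a finger pad.
Only numpy, scipy, OpenCV 4.12 (cv2) and the standard library are available. Lean on these libraries where they do the work, as an engineer would, in place of code of your own. Each camera call takes 0.05 s, during which the arm holds its last target. There are 200 camera calls.

## Working session

There is one attempt and no reset: what is moved stays moved. The work goes in short steps, Python scripts to look and compute and a tool call to move; the robot and the scene stay as the last step left them, time stands still between calls to the robot, and variables do not carry over. Pictures are saved under pics/ and viewed, at most 10 in all, crops included, and the job is handed in when it is done.

Besides the shell and the picture viewer there is one more tool, called as name(argument=value, ...), one argument or row to a line, values as JSON. play_rows: Moves the arm, as the interface text tells. Its arguments: {"type":"object","properties":{"targets":{"type":"array"}},"required":["targets"]}

```bash
mkdir -p pics
cat > h.py <<'E'
import numpy as np, cv2
from workcell import bot, eyes, job, nets
def px(c,u,v,z):
    K,T=np.array(c["intrinsics"]),np.array(c["cam_to_world"])
    d=T[:3,:3]@np.linalg.solve(K,[u,v,1]); o=T[:3,3]
    return o+d*(z-o[2])/d[2]
def proj(c,p):
    K,T=np.array(c["intrinsics"]),np.array(c["cam_to_world"])
    q=K@(T[:3,:3].T@(np.array(p)-T[:3,3])); return q[:2]/q[2]
E
python3 - <<'E'
from h import *
np.set_printoptions(precision=3,suppress=True)
for n in("top","side"):
    c=eyes.capture(n); cv2.imwrite(f"pics/{n}0.png",c["pixels"]); print(n,np.array(c["cam_to_world"]),np.array(c["intrinsics"])[0])
    for k in "rail hinge_egg lip_egg lip_radish lip_lime lip_scallop pan_egg pan_radish pan_lime pan_scallop lid_egg lid_radish lid_lime lid_scallop plate jar squeeze_bottle ring_mould spoon tub sauce_bowl".split():
        r=nets.spot_in(k,n)
        if r:
            u,v=np.array(r[0]["position"])*[512,384]; print(k,round(r[0]["conf"],2),round(u),round(v),px(c,u,v,0.09 if 'l' in k[:3] else .03)[:2])
s=bot.state();print(s["position"],s["eef_rot"],s["width"],bot.tcp_to_tips,s["time_s"])
E
```

```text
top [[-0.005 -0.98   0.2    0.195]
 [-1.     0.004 -0.003 -0.021]
 [ 0.002 -0.2   -0.98   1.643]
 [ 0.     0.     0.     1.   ]] [484.295   0.    257.226]
rail 0.76 226 209 [0.481 0.079]
hinge_egg 0.87 290 180 [ 0.581 -0.137]
lip_radish 0.96 183 162 [0.628 0.219]
lip_scallop 0.59 256 190 [ 0.534 -0.021]
pan_egg 0.97 288 178 [ 0.588 -0.132]
pan_radish 0.71 184 180 [0.582 0.225]
pan_lime 0.19 227 210 [0.477 0.077]
pan_scallop 0.96 258 180 [ 0.58  -0.028]
lid_egg 0.78 292 182 [ 0.559 -0.14 ]
lid_radish 0.74 185 164 [0.622 0.213]
lid_lime 0.19 221 210 [0.466 0.092]
lid_scallop 0.57 255 189 [ 0.537 -0.019]
plate 0.81 132 246 [0.35  0.377]
jar 0.94 139 173 [0.608 0.379]
squeeze_bottle 0.84 359 208 [ 0.481 -0.371]
spoon 0.52 208 247 [0.352 0.14 ]
tub 0.79 372 147 [ 0.695 -0.427]
sauce_bowl 0.79 342 248 [ 0.348 -0.308]
side [[-0.996 -0.035  0.079  0.415]
 [-0.085  0.551 -0.83   0.917]
 [-0.015 -0.833 -0.552  0.707]
 [ 0.     0.     0.     1.   ]] [416.835   0.    253.959]
rail 0.94 228 273 [0.542 0.242]
hinge_egg 0.61 236 165 [ 0.584 -0.246]
lip_egg 0.78 240 171 [ 0.553 -0.111]
lip_radish 0.64 199 212 [0.631 0.095]
lip_lime 0.72 196 179 [ 0.671 -0.058]
lip_scallop 0.46 236 165 [ 0.569 -0.145]
pan_egg 0.65 238 168 [ 0.574 -0.225]
pan_radish 0.73 187 314 [0.608 0.364]
pan_lime 0.58 224 206 [ 0.588 -0.016]
pan_scallop 0.89 236 187 [ 0.567 -0.115]
lid_egg 0.6 243 167 [ 0.545 -0.13 ]
lid_radish 0.85 198 213 [0.633 0.098]
lid_lime 0.61 198 177 [ 0.666 -0.066]
lid_scallop 0.69 241 189 [ 0.539 -0.014]
plate 0.65 315 343 [0.358 0.457]
jar 0.68 187 316 [0.608 0.366]
squeeze_bottle 0.79 269 138 [ 0.487 -0.449]
ring_mould 0.81 306 186 [ 0.358 -0.132]
spoon 0.79 310 253 [0.356 0.16 ]
tub 0.62 211 138 [ 0.696 -0.434]
sauce_bowl 0.79 310 154 [ 0.341 -0.332]
[ 0.16  -0.552  0.242] [[ 0.961  0.278  0.   ]
 [ 0.278 -0.961 -0.   ]
 [ 0.     0.    -1.   ]] 0.08535256238076908 0.011 2.2
```

View pics/top0.png

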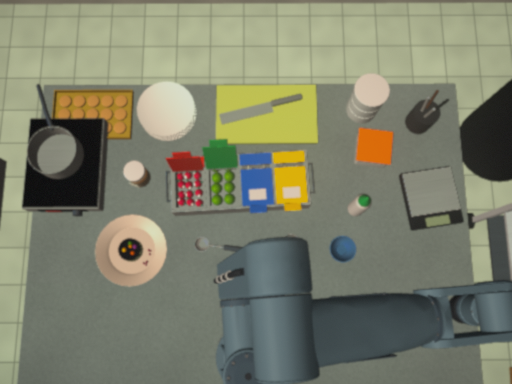

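View pics/side0.png

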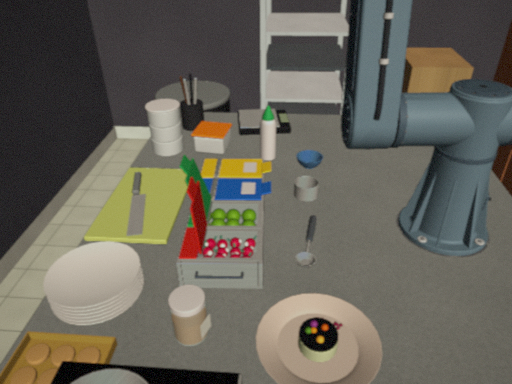

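The top view shows, from left to right along the rail: red open (u≈186), green open (221), blue shut (257), yellow shut (291). The spoon is at (205,243), in front of the radish and lime pans. I'll fit the rail pose and lid angles to the colour masks.

```bash
cat > fit.py <<'E'
from h import *
from scipy.optimize import minimize
np.set_printoptions(precision=4,suppress=True)
HUE={'egg':(20,32),'scallop':(105,125),'radish':(0,5),'lime':(50,75)}
OFF={'egg':0,'scallop':.112,'lime':.224,'radish':.336}
def polys(x,y,yaw,name,th):
    R=np.array([[np.cos(yaw),-np.sin(yaw),0],[np.sin(yaw),np.cos(yaw),0],[0,0,1]])
    o=np.array([x,y,.089])+R@[0,OFF[name],0]
    c,s=np.cos(th),np.sin(th)
    def L(pts):  # lid frame: r outwards from hinge, n up
        return [o+R@[-r*c+n*s,w,r*s+n*c] for r,w,n in pts]
    e=26e-3*np.cos(np.radians(15));h=26e-3*np.sin(np.radians(15))
    P=[]
    for n in (0,-.005):
        P+=[L([(0,-.052,n),(0,.052,n),(.13,.052,n),(.13,-.052,n)]),L([(.13,-.028,n),(.13,.028,n),(.13+e,.028,n+h),(.13+e,-.028,n+h)])]
    P.append([o+R@[a,b,0] for a,b in((0,-.052),(0,.052),(.045,.052),(.045,-.052))])
    return P
S=4
def mask(c,name):
    im=cv2.resize(c["pixels"],None,fx=S,fy=S,interpolation=cv2.INTER_CUBIC)
    hsv=cv2.cvtColor(im,cv2.COLOR_BGR2HSV); a,b=HUE[name]
    m=cv2.inRange(hsv,(a,140,60),(b,255,255))
    K=np.zeros(m.shape,np.uint8);q=proj(c,G[name])*S
    cv2.circle(K,tuple(int(v) for v in q),45*S,255,-1)
    m&=K
    m=cv2.morphologyEx(m,cv2.MORPH_OPEN,np.ones((9,9)))
    m=cv2.morphologyEx(m,cv2.MORPH_CLOSE,np.ones((13,13)))
    cs,_=cv2.findContours(m,cv2.RETR_EXTERNAL,cv2.CHAIN_APPROX_NONE)
    out=np.zeros_like(m); cv2.drawContours(out,[k for k in cs if cv2.contourArea(k)>400],-1,255,-1); return out
G={'egg':(.56,-.125,.09),'scallop':(.56,-.015,.09),'lime':(.65,.1,.15),'radish':(.64,.21,.15)}
def rend(c,P):
    r=np.zeros((384*S,512*S),np.uint8)
    for p in P: cv2.fillPoly(r,[np.round([(proj(c,q)+.5)*S*16 for q in p]).astype(np.int32)],255,shift=4)
    return r
def iou(a,b): return (a&b>0).sum()/((a|b)>0).sum()
E
python3 - <<'E'
from fit import *
cams={n:eyes.capture(n) for n in("top","side")}
M={(n,k):mask(cams[n],k) for n in cams for k in HUE}
def cost(p,cs):
    return -sum(iou(rend(cams[n],polys(*p[:2],p[2],k,0)),M[n,k]) for n in cs for k in('egg','scallop'))/len(cs)/2
for cs in(("top",),("side",),("top","side")):
    best=min((minimize(cost,(x,-.125,0),args=(cs,),method='Nelder-Mead',options=dict(initial_simplex=[(x,-.125,0),(x+.02,-.125,0),(x,-.105,0),(x,-.125,.08)],maxiter=90)) for x in(.58,.6)),key=lambda r:r.fun)
    print(cs,best.x,best.fun)
p=best.x
for k in('radish','lime'):
    for n in cams:
        th=np.arange(1,1.95,.02); v=[iou(rend(cams[n],polys(*p,k,t)),M[n,k]) for t in th]; print(k,n,th[np.argmax(v)],max(v))
im=cv2.resize(cams["top"]["pixels"],None,fx=S,fy=S);b=cv2.resize(cams["side"]["pixels"],None,fx=S,fy=S)
for k,t in zip(HUE,(0,0,1.4,1.8)):
  for n,I in(("top",im),("side",b)):
    cs,_=cv2.findContours(M[n,k],cv2.RETR_EXTERNAL,2);cv2.drawContours(I,cs,-1,(255,255,255),1)
    cs,_=cv2.findContours(rend(cams[n],polys(*p,k,t)),cv2.RETR_EXTERNAL,2);cv2.drawContours(I,cs,-1,(255,0,255),1)
cv2.imwrite("pics/fit.png",cv2.resize(np.hstack([im[520:860,620:1260],b[600:1100,640:1140][:340]*1]) if 0 else np.vstack([im[540:860,640:1280],b[600:1080,600:1240]]),None,fx=.74,fy=.74))
E
```

```text
('top',) [ 0.6205 -0.1318  0.0545] -0.8236403240063125
('side',) [ 0.6215 -0.1314  0.0702] -0.7729707414614293
('top', 'side') [ 0.6209 -0.1314  0.0469] -0.7963147358159272
radish top 1.6200000000000006 0.8990408884401817
radish side 1.6200000000000006 0.7996059667886293
lime top 1.8200000000000007 0.5878304961970301
lime side 1.8400000000000007 0.3303989134262287
```

View pics/fit.png

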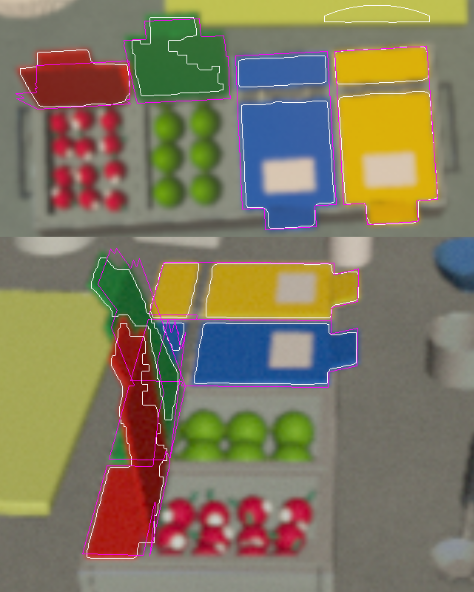

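Rail pose: egg hinge is at (0.621, -0.131) with yaw about 0.05 rad. The radish hinge is near (0.605, 0.204), and the red lid stands at about 1.62 rad. I'll lift, close the fingers and travel to a point above and behind the red lid.

play_rows(
  targets=[0, 0, -0.04, 0, 0, 0, 255, 0, 0, -0.08, 0, 0, 0, 255, 0, 0, -0.12, 0, 0, 0, 255, 0.7, -0.6, -0.12, 0, 0, 0.234, 255, 0.7, -0.6, -0.12, 0, 0, 0.234, 255, 0.7, -0.6, -0.12, 0, 0, 0.234, 255, 0.7, -0.6, -0.12, 0, 0, 0.234, 255, 0.7, -0.6, -0.12, 0, 0, 0.234, 255, 0.7, -0.6, -0.12, 0, 0, 0.234, 255, 0.7, -0.6, -0.12, 0, 0, 0.234, 255, 0.7, -0.6, -0.12, 0, 0, 0.234, 255, 0.7, -0.6, -0.12, 0, 0, 0.234, 255, 0.7, -0.6, -0.12, 0, 0, 0.234, 255, 0.7, -0.6, -0.12, 0, 0, 0.234, 255, 0.7, -0.6, -0.12, 0, 0, 0.234, 255, 0.7, -0.6, -0.12, 0, 0, 0.234, 255, 0.7, -0.6, -0.12, 0, 0, 0.234, 255, 0.7, -0.6, -0.12, 0, 0, 0.234, 255, 0.7, -0.6, -0.12, 0, 0, 0.234, 255, 0.7, -0.6, -0.12, 0, 0, 0.234, 255],
)

```text
time_s: 3.97
position: [0.5491, 0.0422, 0.3625]
eef_rot: [[0.999, 0.048, 0.001], [0.048, -0.999, -0.0], [0.001, 0.0, -1.0]]
contact_force: [0.5, -0.7, 1.2]
width: 0.0004
gripper_force: 0.0
```

```bash
cat > st.py <<'E'
from h import *
import json
np.set_printoptions(precision=4,suppress=True)
s=bot.state(); o=np.array([.6209,-.1314]);yaw=.05
R=np.array(s["eef_rot"]);p=np.array(s["position"])
U=np.array([[np.cos(yaw),np.sin(yaw)],[-np.sin(yaw),np.cos(yaw)]])
print("t",s["time_s"],"pos",p,"railframe",U@(p[:2]-o),"tipz",p[2]+.011*R[2,2])
print("xyaw",np.arctan2(R[1,0],R[0,0]),"ztool",R[:,2],"F",np.array(s["contact_force"]),"q",np.array(s["joint_positions"]),"w",s["width"])
open("log","a").write(json.dumps([list(p),list(map(float,s["joint_positions"]))])+"\n")
E
python3 st.py
```

```text
t 3.9667 pos [0.5491 0.0422 0.3625] railframe [-0.0631  0.177 ] tipz 0.35149213425871634
xyaw 0.04815831504418618 ztool [ 0.0006 -0.0002 -1.    ] F [ 0.5388 -0.6901  1.1766] q [-7.9514  2.9392 86.519  -0.0053 90.5041 79.2893] w 0.00040575979223989305
```

play_rows(
  targets=[0.125, -0.171, 0, 0, 0, 0, 255, 0.125, -0.171, 0, 0, 0, 0, 255, 0.125, -0.171, 0, 0, 0, 0, 255, 0.125, -0.171, 0, 0, 0, 0, 255, 0.125, -0.171, 0, 0, 0, 0, 255, 0.125, -0.171, 0, 0, 0, 0, 255, 0.125, -0.171, 0, 0, 0, 0, 255, 0.125, -0.171, 0.035, 0, 0, 0, 255, 0.125, -0.171, 0.07, 0, 0, 0, 255, 0.125, -0.171, 0.105, 0, 0, 0, 255, 0.125, -0.171, 0.13, 0, 0, 0, 255, 0.125, -0.171, 0.147, 0, 0, 0, 255, 0.125, -0.171, 0.147, 0, 0, 0, 255, 0.125, -0.171, 0.147, 0, 0, 0, 255],
)

```text
time_s: 5.13
position: [0.6644, 0.2155, 0.2153]
eef_rot: [[0.999, 0.047, -0.001], [0.047, -0.999, -0.0], [-0.001, 0.0, -1.0]]
contact_force: [0.4, 0.5, 1.0]
width: -0.0002
gripper_force: 0.0
```

```bash
python3 st.py; python3 -c "
from h import *
a=eyes.capture('side')['pixels'][130:290,140:310];b=eyes.capture('top')['pixels'][110:230,140:310]
cv2.imwrite('pics/b.png',cv2.resize(np.vstack([a,b]),None,fx=2.1,fy=2.1))"
```

```text
t 5.1333 pos [0.6644 0.2155 0.2153] railframe [0.0608 0.3443] tipz 0.20429074867119734
xyaw 0.04661801980420337 ztool [-0.0014 -0.0005 -1.    ] F [0.4257 0.5105 0.9536] q [ 8.2716 27.0904 73.7026 -0.0165 79.288  95.6036] w -0.00022868205219417118
```

View pics/b.png

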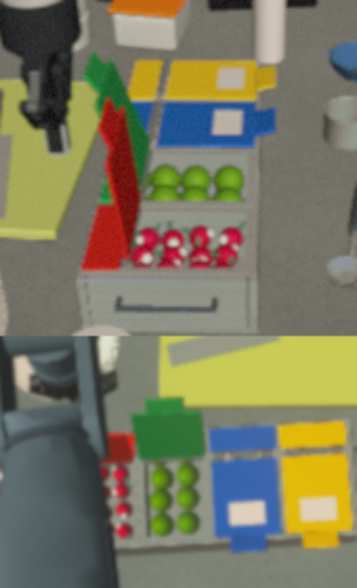

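The fingers stand behind the red lid, around (58,140) in the crop, and clear of it. Next I push it forward along the arc.

play_rows(
  targets=[-0.015, 0, 0, 0, 0, 0, 255, -0.03, 0, 0, 0, 0, 0, 255, -0.04, 0, 0, 0, 0, 0, 255, -0.05, 0, 0, 0, 0, 0, 255, -0.06, 0, 0.001, 0, 0, 0, 255, -0.07, 0, 0.002, 0, 0, 0, 255, -0.081, 0, 0.004, 0, 0, 0, 255, -0.092, 0, 0.008, 0, 0, 0, 255, -0.102, 0, 0.0125, 0, 0, 0, 255, -0.112, 0, 0.0185, 0, 0, 0, 255, -0.1215, 0, 0.025, 0, 0, 0, 255, -0.13, 0, 0.0325, 0, 0, 0, 255, -0.138, 0, 0.041, 0, 0, 0, 255, -0.138, 0, 0.041, 0, 0, 0, 255],
)

```text
time_s: 6.4
position: [0.5265, 0.2102, 0.1752]
eef_rot: [[0.999, 0.048, 0.001], [0.048, -0.999, 0.0], [0.001, -0.0, -1.0]]
contact_force: [-1.5, -0.6, -1.0]
width: -0.0002
gripper_force: 0.0
```

```bash
python3 st.py
```

```text
t 6.4 pos [0.5265 0.2102 0.1752] railframe [-0.0772  0.3459] tipz 0.1642269002018282
xyaw 0.048023231632992935 ztool [ 0.001   0.0001 -1.    ] F [-1.4583 -0.5676 -1.0039] q [ 9.77   13.2275 96.8399 -0.0017 69.8766 97.0191] w -0.00020189010287264208
```

play_rows(
  targets=[-0.007, 0, 0.01, 0, 0, 0, 255, -0.013, 0, 0.02, 0, 0, 0, 255, -0.018, 0, 0.03, 0, 0, 0, 255, -0.022, 0, 0.041, 0, 0, 0, 255, -0.024, 0, 0.05, 0, 0, 0, 255, -0.026, 0, 0.058, 0, 0, 0, 255, -0.027, 0, 0.064, 0, 0, 0, 255, -0.027, 0, 0.069, 0, 0, 0, 255, -0.027, 0, 0.073, 0, 0, 0, 255, -0.027, 0, 0.075, 0, 0, 0, 255, -0.027, 0, 0.076, 0, 0, 0, 255, -0.027, 0, 0.076, 0, 0, 0, 255],
)

```text
time_s: 7.4
position: [0.5, 0.2089, 0.0989]
eef_rot: [[0.999, 0.048, -0.001], [0.048, -0.999, -0.0], [-0.001, 0.0, -1.0]]
contact_force: [-4.9, -0.3, 5.6]
width: 0.0002
gripper_force: 3.0
```

```bash
python3 st.py; python3 -c "
from h import *
a=eyes.capture('side')['pixels'][130:290,140:310]
cv2.imwrite('pics/c.png',cv2.resize(a,None,fx=3,fy=3))"
```

```text
t 7.4 pos [0.5    0.2089 0.0989] railframe [-0.1037  0.3459] tipz 0.08794552110571986
xyaw 0.048015312511091736 ztool [-0.0009 -0.0003 -1.    ] F [-4.9411 -0.2526  5.6228] q [ 10.124   16.3093 103.0996  -0.009   60.6475  97.3774] w 0.0002455007064715286
```

View pics/c.png

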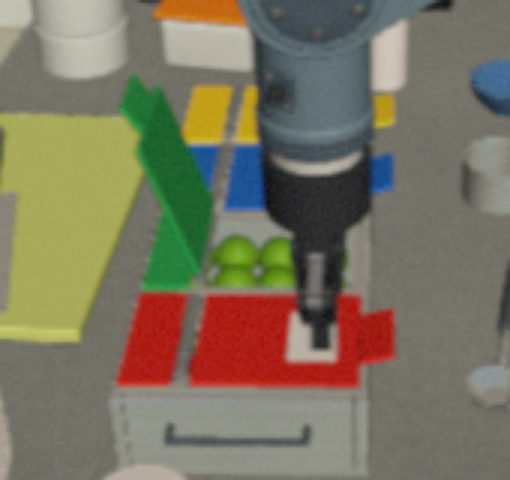

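The picture shows the red lid flat under the fingertip at about (320,335), and the force reading says it is pressed against its seat. I'll lift off and work out the arm geometry for the tilted approach to the yellow lip.

play_rows(
  targets=[0, 0, -0.04, 0, 0, 0, 255, 0, 0, -0.08, 0, 0, 0, 255, 0, 0, -0.12, 0, 0, 0, 255, 0, 0, -0.16, 0, 0, 0, 255, 0, 0, -0.2, 0, 0, 0, 255, -0.05, 0.05, -0.22, 0, -0.1, 0, 255, -0.09, 0.1, -0.22, 0, -0.2, 0, 255, -0.12, 0.14, -0.22, 0, -0.3, 0, 255, -0.12, 0.18, -0.22, 0, -0.4, 0, 255, -0.12, 0.22, -0.22, 0, -0.5, 0, 255, -0.12, 0.26, -0.22, 0, -0.5, 0, 255, -0.12, 0.26, -0.22, 0, -0.5, 0, 255],
)

```text
time_s: 8.45
position: [0.3932, -0.0518, 0.3177]
eef_rot: [[0.876, 0.048, -0.48], [0.043, -0.999, -0.023], [-0.481, -0.001, -0.877]]
contact_force: [1.9, 0.1, -0.5]
width: 0.0001
gripper_force: 0.0
```

```bash
cat >> log <<'E'
[[0.16,-0.552,0.242],[-85.674,10.359,92.074,0,77.567,-11.82]]
E
python3 st.py
cat > kin.py <<'E'
import numpy as np,json
L=[json.loads(l) for l in open('log')]
A=[];b=[]
for p,q in L:
    q=np.radians(q); a1,a2,a3=q[1],q[1]+q[2],q[1]+q[2]+q[4]
    f=lambda a:(np.sin(a),np.cos(a))
    # params a1off,h, L2, L3par, L3perp, Lt
    A.append([1,0,np.sin(a1),np.sin(a2),np.cos(a2),np.sin(a3)]);b.append(np.hypot(*p[:2]))
    A.append([0,1,np.cos(a1),np.cos(a2),-np.sin(a2),np.cos(a3)]);b.append(p[2])
x,r,rk,sv=np.linalg.lstsq(np.array(A),np.array(b),rcond=None)
print(x,np.abs(np.array(A)@x-b).max(),sv)
def fk(q1,q2,q5):
    a,c,e=np.radians([q1,q1+q2,q1+q2+q5]);s,k=np.sin,np.cos
    return np.array([x[0]+x[2]*s(a)+x[3]*s(c)+x[4]*k(c)+x[5]*s(e),x[1]+x[2]*k(a)+x[3]*k(c)-x[4]*s(c)+x[5]*k(e)])
from scipy.optimize import least_squares
for R,Z in((.43,.08),(.46,.08),(.5,.15),(.6,.2)):
  for tilt in(60,50,45,40,30):
    s=least_squares(lambda v:fk(v[0],v[1],90+tilt-v[0]-v[1])-(R,Z),(0,110))
    print(R,Z,"below horiz",tilt,s.x.round(1),"j5",round(90+tilt-s.x.sum(),1),s.cost<1e-6)
E
python3 kin.py
```

```text
t 8.45 pos [ 0.3932 -0.0518  0.3177] railframe [-0.2234  0.0908] tipz 0.3080114228068614
xyaw 0.04856895662321281 ztool [-0.4803 -0.0227 -0.8768] F [ 1.9451  0.0792 -0.4575] q [-17.2706   4.5107  94.2219  -9.9612 108.2755  69.1022] w 0.00010832623182597596
[0.01231484 0.33326983 0.43062589 0.51518501 0.08163921 0.32360002] 0.002312906033989315 [4.85587834 3.46089023 0.50550228 0.28705818 0.27922506 0.16365459]
0.43 0.08 below horiz 60 [-11.3 141.6] j5 19.7 True
0.43 0.08 below horiz 50 [-12.2 148. ] j5 4.2 True
0.43 0.08 below horiz 45 [-10.5 150.7] j5 -5.2 True
0.43 0.08 below horiz 40 [ -6.7 152.7] j5 -16.1 True
0.43 0.08 below horiz 30 [  9.  154.3] j5 -43.2 True
0.46 0.08 below horiz 60 [ -6.4 137.6] j5 18.8 True
0.46 0.08 below horiz 50 [ -6.8 143.9] j5 2.9 True
0.46 0.08 below horiz 45 [ -5.2 146.6] j5 -6.3 True
0.46 0.08 below horiz 40 [ -1.9 148.7] j5 -16.8 True
0.46 0.08 below horiz 30 [ 10.8 150.6] j5 -41.5 True
0.5 0.15 below horiz 60 [-10.9 130.6] j5 30.3 True
0.5 0.15 below horiz 50 [-14.  137.6] j5 16.4 True
0.5 0.15 below horiz 45 [-14.4 140.8] j5 8.6 True
0.5 0.15 below horiz 40 [-13.8 143.8] j5 0.0 True
0.5 0.15 below horiz 30 [ -8.  148.2] j5 -20.2 True
0.6 0.2 below horiz 60 [ -1.6 115.5] j5 36.1 True
0.6 0.2 below horiz 50 [ -4.9 122.9] j5 21.9 True
0.6 0.2 below horiz 45 [ -5.7 126.3] j5 14.3 True
0.6 0.2 below horiz 40 [ -5.8 129.5] j5 6.3 True
0.6 0.2 below horiz 30 [ -3.4 134.7] j5 -11.3 True
```

The tilt went the wrong way: the tool z-axis now leans toward the robot. So +y rotation leans the fingers forward. I'll bring the tool to 45° forward, in front of and above the yellow lip.

play_rows(
  targets=[0.01, 0.01, 0.01, 0, 0.11, 0, 255, 0.02, 0.02, 0.02, 0, 0.22, 0, 255, 0.03, 0.03, 0.03, 0, 0.33, 0, 255, 0.04, 0.04, 0.04, 0, 0.44, 0, 255, 0.05, 0.05, 0.05, 0, 0.55, 0, 255, 0.06, 0.06, 0.06, 0, 0.66, 0, 255, 0.07, 0.07, 0.07, 0, 0.77, 0, 255, 0.085, 0.091, 0.088, 0, 0.88, 0, 255, 0.085, 0.091, 0.088, 0, 0.98, 0, 255, 0.085, 0.091, 0.088, 0, 1.08, 0, 255, 0.085, 0.091, 0.088, 0, 1.18, 0, 255, 0.085, 0.091, 0.088, 0, 1.285, 0, 255, 0.085, 0.091, 0.088, 0, 1.285, 0, 255, 0.085, 0.091, 0.088, 0, 1.285, 0, 255, 0.085, 0.091, 0.088, 0, 1.285, 0, 255],
)

```text
time_s: 9.7
position: [0.4302, -0.1403, 0.2011]
eef_rot: [[0.708, 0.047, 0.704], [0.034, -0.999, 0.032], [0.705, 0.001, -0.709]]
contact_force: [-0.5, 0.9, 1.7]
width: 0.0001
gripper_force: 0.0
```

```bash
python3 st.py
```

```text
t 9.7 pos [ 0.4302 -0.1403  0.2011] railframe [-0.1909  0.0007] tipz 0.19332574487866402
xyaw 0.047684688340419855 ztool [ 0.7044  0.0322 -0.709 ] F [-0.5441  0.9022  1.7197] q [-61.9821 -28.2135 141.2611  50.0255  56.2252   0.1799] w 0.0001424167700238551
```

play_rows(
  targets=[-0.015, 0, 0.015, 0, 0, 0, 255, -0.03, 0, 0.03, 0, 0, 0, 255, -0.045, 0, 0.045, 0, 0, 0, 255, -0.06, 0, 0.06, 0, 0, 0, 255, -0.075, 0, 0.075, 0, 0, 0, 255, -0.087, 0, 0.087, 0, 0, 0, 255, -0.087, 0, 0.087, 0, 0, 0, 255, -0.087, 0, 0.087, 0, 0, 0, 255],
)

```text
time_s: 10.37
position: [0.4307, -0.1384, 0.0769]
eef_rot: [[0.708, 0.051, 0.704], [0.034, -0.999, 0.038], [0.705, -0.003, -0.709]]
contact_force: [0.5, -1.0, 0.0]
width: 0.0003
gripper_force: 0.0
```

```bash
python3 st.py; python3 -c "
from h import *
a=eyes.capture('side')['pixels'][130:250,170:350]
cv2.imwrite('pics/d.png',cv2.resize(a,None,fx=4,fy=4))"
```

```text
t 10.3667 pos [ 0.4307 -0.1384  0.0769] railframe [-0.1903  0.0025] tipz 0.06909406419825956
xyaw 0.04756716196856972 ztool [ 0.7044  0.0381 -0.7087] F [ 0.4806 -1.0344  0.0498] q [-61.8833  -2.6066 144.1426  72.0402  42.2219 -32.7299] w 0.00032433739597576456
```

View pics/d.png

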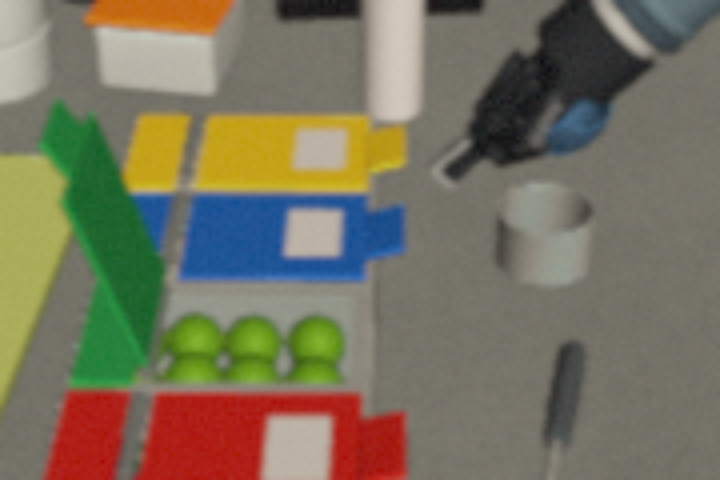

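The arm holds this pose: the fingertip is in front of and below the yellow lip, aligned with it, and the ring mould is clear. Next I compute the arc in tool axes.

Run:
```python
import numpy as np
C0=np.array([-.1903+.0156,.0769])
e=.026*np.cos(np.radians(15));h=.026*np.sin(np.radians(15))
d=np.array([.7071,-.7071])
def lid(th,r,n): c,s=np.cos(th),np.sin(th); return np.array([-r*c+n*s,.089+r*s+n*c])
low=lambda th:lid(th,.13+e-.005*np.sin(np.radians(-15))*1,h-.0048)
def C(th):
    if th<=.524: return low(th)+.014*d
    a=low(.524)+.014*d; # in lid frame at .524
    v=a-[0,.089]; c,s=np.cos(.524),np.sin(.524); r=-v[0]*c+v[1]*s; n=v[0]*s+v[1]*c
    f=min(1,(th-.524)/.5); return lid(th,r+(.118-r)*f,n+(-.005-n)*f)
for th in list(np.arange(0,1.95,.1))+[1.9,1.93]:
    D=C(th)-C0; print(round(th,2),"C",C(th).round(4),"tx,tz",np.round(.7071*np.array([D.sum(),D[0]-D[1]]),3))
```

```text
0.0 C [-0.1465  0.081 ] tx,tz [0.023 0.017]
0.1 C [-0.1455  0.0966] tx,tz [0.035 0.007]
0.2 C [-0.143   0.1121] tx,tz [ 0.047 -0.002]
0.3 C [-0.139   0.1272] tx,tz [ 0.061 -0.01 ]
0.4 C [-0.1334  0.1418] tx,tz [ 0.075 -0.017]
0.5 C [-0.1264  0.1558] tx,tz [ 0.09  -0.022]
0.6 C [-0.116   0.1657] tx,tz [ 0.104 -0.021]
0.7 C [-0.1044  0.1732] tx,tz [ 0.118 -0.018]
0.8 C [-0.0925  0.1792] tx,tz [ 0.13  -0.014]
0.9 C [-0.0805  0.1837] tx,tz [ 0.142 -0.009]
1.0 C [-0.0685  0.1867] tx,tz [ 0.153 -0.003]
1.1 C [-0.058   0.1919] tx,tz [0.164 0.001]
1.2 C [-0.0474  0.1972] tx,tz [0.175 0.005]
1.3 C [-0.0364  0.2014] tx,tz [0.186 0.01 ]
1.4 C [-0.025   0.2044] tx,tz [0.196 0.016]
1.5 C [-0.0133  0.2064] tx,tz [0.206 0.023]
1.6 C [-0.0016  0.2071] tx,tz [0.214 0.03 ]
1.7 C [0.0102 0.2067] tx,tz [0.223 0.039]
1.8 C [0.0219 0.2051] tx,tz [0.23  0.048]
1.9 C [0.0334 0.2023] tx,tz [0.236 0.059]
1.9 C [0.0334 0.2023] tx,tz [0.236 0.059]
1.93 C [0.0368 0.2012] tx,tz [0.237 0.062]
```

play_rows(
  targets=[0.009, 0, 0.009, 0, 0, 0, 255, 0.018, 0, 0.018, 0, 0, 0, 255, 0.019, 0, 0.018, 0, 0, 0, 255, 0.023, 0, 0.017, 0, 0, 0, 255, 0.029, 0, 0.012, 0, 0, 0, 255, 0.035, 0, 0.007, 0, 0, 0, 255, 0.041, 0, 0.003, 0, 0, 0, 255, 0.047, 0, -0.002, 0, 0, 0, 255, 0.054, 0, -0.006, 0, 0, 0, 255, 0.061, 0, -0.01, 0, 0, 0, 255, 0.061, 0, -0.01, 0, 0, 0, 255],
)

```text
time_s: 11.33
position: [0.4664, -0.1382, 0.1295]
eef_rot: [[0.705, 0.048, 0.707], [0.037, -0.999, 0.032], [0.708, 0.003, -0.706]]
contact_force: [-0.8, 0.7, 0.1]
width: 0.0003
gripper_force: 0.0
```

```bash
python3 st.py; python3 -c "
from h import *
a=eyes.capture('side')['pixels'][110:250,170:350]
cv2.imwrite('pics/e.png',cv2.resize(a,None,fx=4,fy=4))"
```

```text
t 11.3333 pos [ 0.4664 -0.1382  0.1295] railframe [-0.1546  0.0009] tipz 0.12178048085059981
xyaw 0.05181509795213748 ztool [ 0.7072  0.0319 -0.7062] F [-0.7523  0.6613  0.0941] q [-54.7815  -9.4549 139.8677  64.0434  41.5357 -15.0356] w 0.0002801983963887051
```

View pics/e.png

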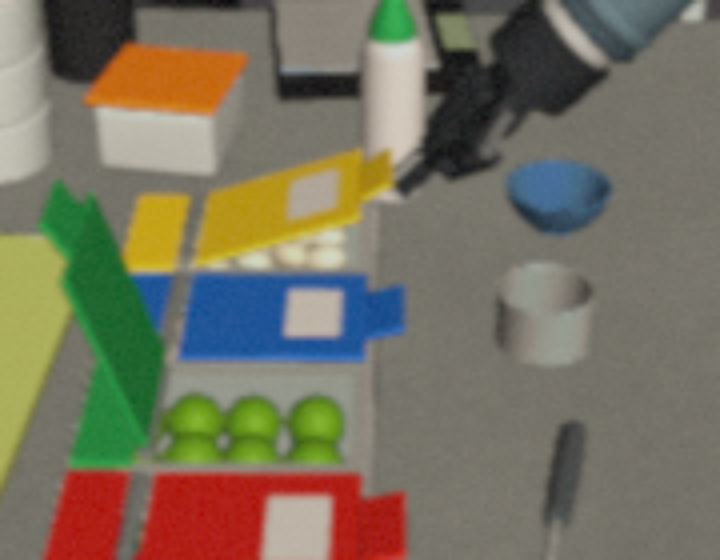

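The yellow lid is rising at about 0.3 rad, with the tip at (400,190) just under the lip end at (390,175). I'll continue with the tip a little deeper under it.

play_rows(
  targets=[0.005, 0, 0.003, 0, 0, 0, 255, 0.011, 0, 0, 0, 0, 0, 255, 0.018, 0, -0.003, 0, 0, 0, 255, 0.026, 0, -0.005, 0, 0, 0, 255, 0.034, 0, -0.007, 0, 0, 0, 255, 0.04, 0, -0.007, 0, 0, 0, 255, 0.047, 0, -0.007, 0, 0, 0, 255, 0.054, 0, -0.006, 0, 0, 0, 255, 0.061, 0, -0.004, 0, 0, 0, 255, 0.067, 0, -0.002, 0, 0, 0, 255, 0.073, 0, 0, 0, 0, 0, 255, 0.079, 0, 0.002, 0, 0, 0, 255, 0.085, 0, 0.004, 0, 0, 0, 255, 0.09, 0, 0.007, 0, 0, 0, 255, 0.095, 0, 0.01, 0, 0, 0, 255, 0.095, 0, 0.01, 0, 0, 0, 255],
)

```text
time_s: 12.72
position: [0.5412, -0.1341, 0.188]
eef_rot: [[0.706, 0.048, 0.706], [0.034, -0.999, 0.034], [0.707, 0.0, -0.707]]
contact_force: [0.4, -0.6, -0.3]
width: -0.0001
gripper_force: 0.0
```

```bash
python3 st.py; python3 -c "
from h import *
a=eyes.capture('side')['pixels'][110:250,170:350]
cv2.imwrite('pics/f.png',cv2.resize(a,None,fx=4,fy=4))"
```

```text
t 12.7167 pos [ 0.5412 -0.1341  0.188 ] railframe [-0.0797  0.0013] tipz 0.18022349409196947
xyaw 0.04848881086437648 ztool [ 0.7065  0.0339 -0.7069] F [ 0.3994 -0.6212 -0.2947] q [-43.4665  -7.8084 129.3306  55.8232  38.1108   4.3627] w -8.174967280515257e-05
```

View pics/f.png

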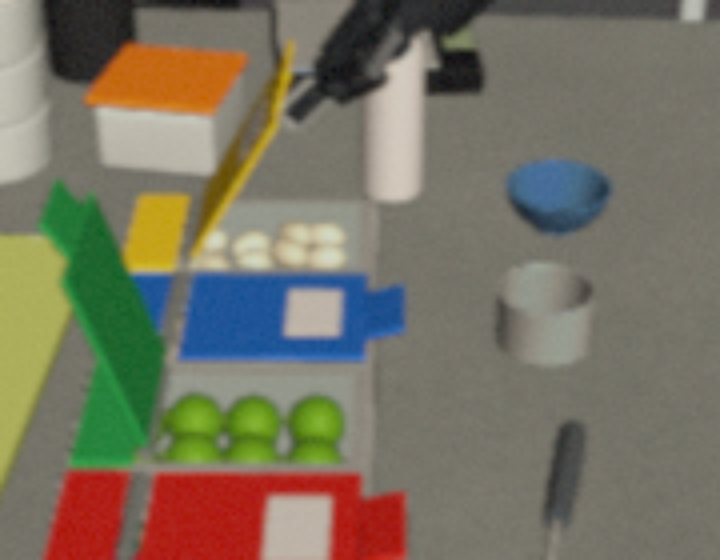

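The lid stands at about 1.1 rad, pushed by the tip on its underside. I'll continue back to the stop.

play_rows(
  targets=[0.009, 0, 0.002, 0, 0, 0, 255, 0.018, 0, 0.005, 0, 0, 0, 255, 0.025, 0, 0.008, 0, 0, 0, 255, 0.032, 0, 0.012, 0, 0, 0, 255, 0.039, 0, 0.016, 0, 0, 0, 255, 0.045, 0, 0.021, 0, 0, 0, 255, 0.051, 0, 0.026, 0, 0, 0, 255, 0.058, 0, 0.031, 0, 0, 0, 255, 0.063, 0, 0.037, 0, 0, 0, 255, 0.068, 0, 0.043, 0, 0, 0, 255, 0.073, 0, 0.049, 0, 0, 0, 255, 0.076, 0, 0.054, 0, 0, 0, 255, 0.078, 0, 0.057, 0, 0, 0, 255, 0.078, 0, 0.057, 0, 0, 0, 255],
)

```text
time_s: 13.93
position: [0.6361, -0.1293, 0.2019]
eef_rot: [[0.707, 0.048, 0.706], [0.034, -0.999, 0.034], [0.707, -0.0, -0.708]]
contact_force: [-0.1, -0.6, 0.5]
width: 0.0003
gripper_force: 0.0
```

```bash
python3 st.py
```

```text
t 13.9333 pos [ 0.6361 -0.1293  0.2019] railframe [0.0153 0.0013] tipz 0.1941660765304676
xyaw 0.047827564693938576 ztool [ 0.7058  0.0341 -0.7076] F [-0.0816 -0.5576  0.4891] q [-33.9411   2.9572 117.0292  52.0217  32.4033  14.9612] w 0.00032740243952307426
```

play_rows(
  targets=[0.0014, 0, 0.0014, 0, 0, 0, 255, 0.0028, 0, 0.0028, 0, 0, 0, 255, 0.0028, 0, 0.0028, 0, 0, 0, 255],
)

```text
time_s: 14.18
position: [0.6389, -0.129, 0.2017]
eef_rot: [[0.707, 0.048, 0.705], [0.034, -0.999, 0.034], [0.706, -0.0, -0.708]]
contact_force: [-9.7, 0.3, 3.5]
width: -0.0
gripper_force: 4.8
```

```bash
python3 st.py; python3 -c "
from h import *
a=eyes.capture('side')['pixels'][90:250,170:350]
cv2.imwrite('pics/g.png',cv2.resize(a,None,fx=3.7,fy=3.7))"
```

```text
t 14.1833 pos [ 0.6389 -0.129   0.2017] railframe [0.0181 0.0015] tipz 0.1939277573844438
xyaw 0.047900405635553624 ztool [ 0.7051  0.0343 -0.7083] F [-9.6839  0.288   3.5208] q [-33.6843   3.3212 116.6463  51.815   32.265   15.3226] w -1.4442516878276621e-05
```

View pics/g.png

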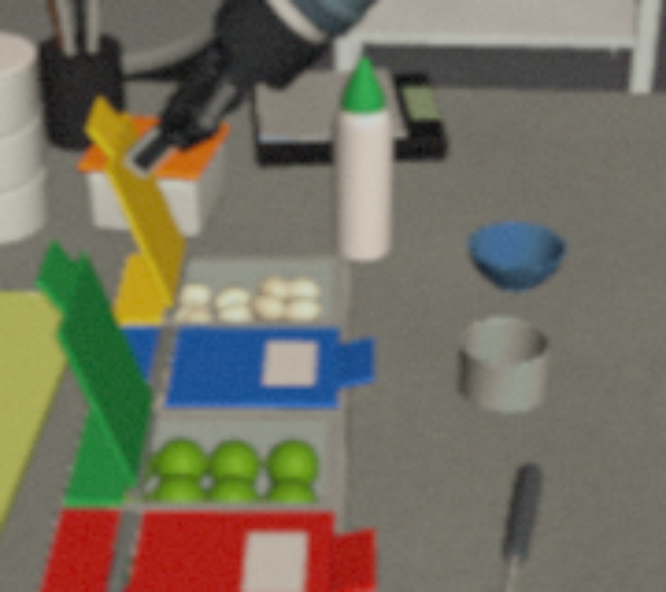

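The yellow lid leans back against its stop, with 9.7 N reaction on the tip. The red lid is flat, and green and blue are unchanged. I'll back off and hand in.

play_rows(
  targets=[-0.01, 0, -0.01, 0, 0, 0, 255, -0.02, 0, -0.02, 0, 0, 0, 255, -0.025, 0, -0.04, 0, 0, 0, 255, -0.025, 0, -0.07, 0, 0, 0, 255, -0.025, 0, -0.1, 0, 0, 0, 255, -0.025, 0, -0.1, 0, 0, 0, 255, -0.025, 0, -0.1, 0, 0, 0, 255],
)

```text
time_s: 14.82
position: [0.5513, -0.1345, 0.2574]
eef_rot: [[0.704, 0.046, 0.708], [0.035, -0.999, 0.03], [0.709, 0.003, -0.705]]
contact_force: [0.3, -0.3, 0.1]
width: 0.0001
gripper_force: 0.0
```

```bash
python3 st.py
python3 - <<'E'
from fit import *
c=eyes.capture("side");p=(.6209,-.1314,.048)
for k in HUE:
    m=mask(c,k); th=np.arange(0,2,.03); v=[iou(rend(c,polys(*p,k,t)),m) for t in th]; print(k,th[np.argmax(v)],max(v))
print(job.hand_in())
E
```

```text
t 14.8167 pos [ 0.5513 -0.1345  0.2574] railframe [-0.0696  0.0004] tipz 0.24962803572924896
xyaw 0.04940985248309107 ztool [ 0.7084  0.0304 -0.7051] F [ 0.2613 -0.2831  0.0688] q [-42.2936 -14.0719 125.041   46.231   43.7334  17.7552] w 5.132671723552616e-05
egg 1.8299999999999998 0.6234383383153216
scallop 0.0 0.682618239872281
radish 0.78 0.4303514376996805
lime 1.8599999999999999 0.7958278500755471
the job is handed in; nothing more can be done
None
```

I handed the job in at about 15 s, with no verdict returned. In the last picture the red lid lay flat and the yellow lid was back at its stop (fitted about 1.83 rad), with green still open, blue still shut and nothing visibly moved. The final fit of the red lid was poor (0.78 rad at 0.43 overlap, probably because its search mask was still centred on the upright lid), so I judge it shut from the picture and from the fingertip's final press, which reached the shut height with 5.6 N of resistance.

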